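# Crank the cone-tray slide to its marker

## Robot

A 6-joint arm with a two-finger parallel gripper is mounted at the origin on the work surface. World frame = base frame: x ahead of the robot, y to its left, z up, the work surface at z = 0. Lengths are in m, angles in degrees, forces in N, time in s.
With the tool pointing down it reaches from about 0.3 to 0.75 m from the base axis. Payload 8.5 kg.
Tool frame: the origin (TCP) lies between the finger pads; the fingertips stand 22 mm ahead of it and the grasp point (between the pads) lies 3 mm ahead of it (env.nose_length is the distance from the TCP to the fingertips, in m); z points along the fingers, x is the direction in which the jaws open and shut, and the axes are right-handed (so a half turn about z gives the same grasp; the last joint's range is limited). The gripper opens to 85 mm and grips with 20 to 120 N. Pads are 22 mm wide; open, the fingers measure 114 mm over their backs; the gripper's body (76 mm by 85 mm) begins 54 mm behind the grasp point. The pads swing forward as they close: fully open they stand 13 mm farther back than shut.
Start: joints at [-87.393, 21.807, 74.336, -0, 83.858, -12.336], TCP at [0.142, -0.531, 0.253] pointing down, gripper open.
Joint ranges: [-178.18, 178.18], [-50.72, 133.34], [12.68, 142.11], [-81.47, 261.47], [9.98, 163.14], [-165.26, 165.26]. Speed limits (degrees/s): [136.94, 136.94, 180, 180, 180, 180].

## Interface

Orientations are given as a 3x3 rotation matrix whose columns are the frame's x, y, z axes.
In Python, from rig import env gives the robot as it stands.
- The arm moves only by the tool arm_command, never from a script. Its argument "steps" is a list of rows, each an object with "delta_pos": the shift along the world's x, y, z in mm, a list of three; "dr": the turn, a rotation vector about the world's x, y, z in degrees, a list of three. In form: [{"delta_pos": [dx, dy, dz], "dr": [wx, wy, wz]}, ...]. A call has 1 to 20 rows; each row shifts and turns the commanded pose from where the row before left it; what a row does not reach is not made up. A row lasts 1/10 s, in which the tool goes at most 50 mm and 8.59 degrees, less where a joint would pass 70% of its speed; a pose out of reach is approached as far as the arm can. A call with a gripper value outside its range is refused whole. "grip" is the opening, from 0 (shut) to 1 (fully open), set as the call begins (left out, the last holds). The fingers move at their own pace and stop on an object; "squeeze" is the grip in N (left out, the last holds). Time passes only in rows, so rows that do not move let the fingers close. It gives the time, the measured TCP pose, the force and the opening at its end, in the units of the state.
- env.observe(): the state, without advancing time (a new reading comes with each control period).
- env.get_image(name): name is "scene" or "top"; returns the picture (480x640x3 uint8, blue, green, red); there is no depth.
- env.get_calibration(name): a dict with "fx", "fy", "cx", "cy" (pixels), "view" (4x4, takes a point from world to camera coordinates). Camera axes: x right, y up, looking along -z (the intrinsics and any distortion apply to the point x, -y, -z); pixel columns grow to the right and rows downward; lengths in m; the calibration is good to about 2 mm. A picture is of the moment at which its call begins. get_calibration takes no time and is no camera call.
- env.close_job(): hands the job in, once; it reports no verdict.
The state is a dict: "time_s": time; "q": joint angles; "qvel": joint speeds; "joint_efforts": joint torques, N m; "position": TCP position; "tool_rot": TCP orientation; "ft_force": force on the tool from outside, world axes, zero at the start; "wrist_torque": the same for the moment, N m; "grip_width": finger opening in m.
Only numpy, scipy, OpenCV 4.12 (cv2) and the standard library are available. Lean on these libraries where they do the work, as an engineer would, in place of code of your own. Each camera call takes 0.05 s, during which the arm holds its last target. There are 200 camera calls.

## Task

In the confectionery workshop two cone-tray slides stand side by side, each set with a flat-lying handwheel. Take the wheel with the blue crank handle and crank it clockwise (seen from above) until its handle has come round to stand right beside the orange marker on its own dial, then let go. Leave the wheel with the red handle as it is.

Things in the scene. Friction and masses are not known exactly. Their poses are not given: they have to be found in the camera images.
- blue_handle (a point): Centre (half-way up) of the upright blue crank handle, the one to turn: plastic cylinder 24 mm across, 55 mm tall, spinning freely on its own pin, so the gripper need not turn as it is carried round. Take it from above. It stands on the rim of a flat-lying steel handwheel (rim circle radius 65 mm, rim bar 14 mm thick, rim's top 30 mm below this point).
- blue_hub (a point): Top of that wheel's hub (36 mm across), on its upright axis, 23.5 mm below the handle's centre; z up, x points to the handle. Turns clockwise from above, 5.4 rad in all; starts within 0.8 rad of its counter-clockwise stop, marker 1.6 to 4.6 rad clockwise of the start. About 3 N at the handle turns it; it stays where left. Its cone tray, over 140 mm from the axis, is no taller than the hub.
- marker (a point): Top of the orange marker fixed on the white dial (216 mm across) under the blue-handled wheel: a pointed block 16 mm wide, 18 mm tall, about 27 mm long radially. This point is 92 mm from the wheel's axis, just outside the rim, about 50 mm below the handle's centre. The wheel is set when handle and marker lie in the same direction from the hub.
- red_handle (a point): Centre of the red crank handle of the other wheel, same build and sizes as the blue one, but with no marker on its dial. A bystander: it must not be turned.

How it is judged:
By the outcome, as a careful person would: the job done as asked, in the order asked, and still so for the second after the job is handed in, with the robot touching nothing.
It also fails if it takes over 48 s, if anything falls off the work surface, if the arm or the gripper's body presses on something with over 40 N, if the wrist force passes 120 N, or if a joint passes its speed limit or range.

## Working session

There is one attempt and no reset: what is moved stays moved. The work goes in short steps, Python scripts to look and compute and a tool call to move; the robot and the scene stay as the last step left them, time stands still between calls to the robot, and variables do not carry over. Pictures are saved under pics/ and viewed, about 8 in all and at most 12, crops included, and the job is handed in when it is done.

Besides the shell and the picture viewer there is one more tool, called after "Emit:" as name(argument=value, ...) on one line, values as JSON. arm_command: Moves the arm, as the interface text tells. Its arguments: {"type":"object","properties":{"steps":{"type":"array"},"grip":{"type":"number"},"squeeze":{"type":"number"}},"required":["steps"]}

```bash
mkdir -p pics
python3 - <<'E'
from rig import env
import cv2,json
for n in("scene","top"):
    cv2.imwrite(f"pics/{n}0.png",env.get_image(n)); c=env.get_calibration(n); print(n,c)
print(env.observe()); print(env.nose_length)
E
```

```text
scene {'fx': 558.6511096127884, 'fy': 558.6511096127884, 'cx': 309.56468643678664, 'cy': 237.97275348035186, 'view': array([[-0.87369719,  0.48612509,  0.01831995,  0.4963532 ],
       [-0.3115684 , -0.58809935,  0.7463674 ,  0.02593251],
       [ 0.37360186,  0.64639118,  0.66528196, -1.26928265],
       [ 0.        ,  0.        ,  0.        ,  1.        ]])}
top {'fx': 579.1275199029042, 'fy': 579.1275199029042, 'cx': 322.4706568573217, 'cy': 239.6050645245324, 'view': array([[-0.01414874, -0.9996173 ,  0.02377124, -0.03728871],
       [ 0.99556317, -0.01187161,  0.09334368, -0.55876236],
       [-0.09302575,  0.02498647,  0.99535013, -1.09102741],
       [ 0.        ,  0.        ,  0.        ,  1.        ]])}
{'time_s': 0.1, 'q': array([-8.73925484e+01,  2.18371514e+01,  7.43798121e+01,  4.07029398e-04,
        8.38589203e+01, -1.23352864e+01]), 'qvel': array([ 0.00034739, -0.07898807, -0.17556668, -0.08894685,  0.0143686 ,
       -0.00501404]), 'joint_efforts': array([ 3.97610158e-03, -4.49216545e+01, -2.31655455e+01, -1.65708207e-04,
        3.64593994e-03,  1.12949232e-05]), 'position': array([ 0.14181224, -0.53115423,  0.25277683]), 'tool_rot': array([[ 2.57852786e-01, -9.66184215e-01, -5.31958794e-05],
       [-9.66183352e-01, -2.57852629e-01,  1.32337197e-03],
       [-1.29233780e-03, -2.89838176e-04, -9.99999123e-01]]), 'ft_force': array([-0.07623827,  0.16559806, -0.65297673]), 'wrist_torque': array([ 0.04142461,  0.01456978, -0.00227539]), 'grip_width': 0.08492974932063233}
0.022
```

View pics/scene0.png

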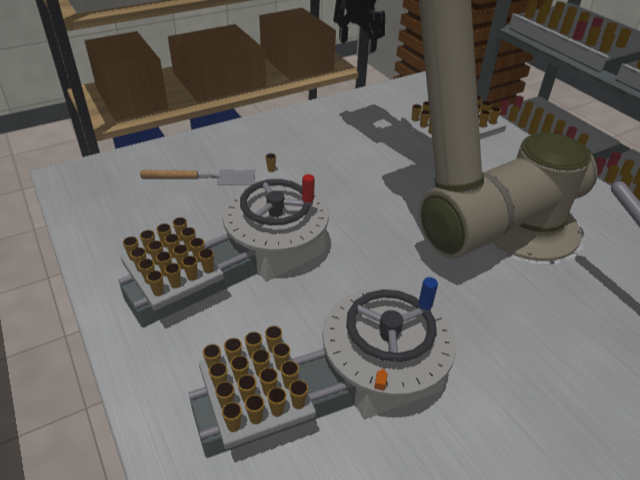

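View pics/top0.png

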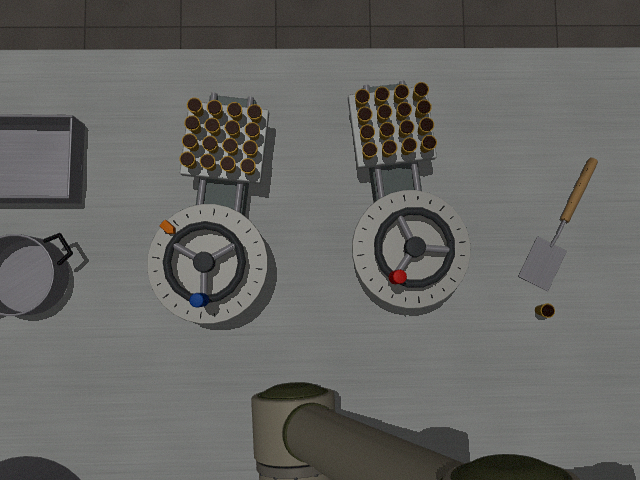

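The top view shows the blue handle at (198,299), its hub at (204,262) and the orange marker at (167,227). The red handle is at (399,277). In the scene view blue is at (428,293), its hub at (391,322) and the marker at (381,380). Clockwise from the handle goes via image left (+y).

```bash
cat > h.py <<'E'
import numpy as np,cv2
from rig import env
def ray(n,uv):
    c=env.get_calibration(n);V=c["view"];R,t=V[:3,:3],V[:3,3]
    d=R.T@np.array([(uv[0]-c["cx"])/c["fx"],-(uv[1]-c["cy"])/c["fy"],-1]);return -R.T@t,d/np.linalg.norm(d)
def plane(n,uv,z):
    o,d=ray(n,uv);return o+d*(z-o[2])/d[2]
def tri(a,b):
    (o,d),(p,e)=ray("scene",a),ray("top",b)
    s=np.linalg.lstsq(np.c_[d,-e],p-o,rcond=None)[0];A,B=o+s[0]*d,p+s[1]*e
    return (A+B)/2,np.linalg.norm(A-B)*1000
def blob(im,col,box=None):
    h=cv2.cvtColor(im,cv2.COLOR_BGR2HSV);r={"blue":(105,130),"orange":(8,16)}[col]
    m=cv2.inRange(h,(r[0],170 if col=="blue" else 200,60 if col=="blue" else 130),(r[1],255,255))
    n,l,s,c=cv2.connectedComponentsWithStats(m)
    k=1+np.argmax(s[1:,4]);return c[k],s[k]
def proj(n,P):
    c=env.get_calibration(n);q=c["view"]@np.r_[P,1];return c["cx"]+c["fx"]*q[0]/-q[2],c["cy"]-c["fy"]*q[1]/-q[2]
E
python3 - <<'E'
from h import *
S,T=[cv2.imread(f"pics/{n}0.png") for n in("scene","top")]
P={}
for col in("blue","orange"):
    a,sa=blob(S,col);b,sb=blob(T,col);P[col]=tri(a,b);print(col,a,sa,b,sb,*P[col])
# rim/hub dark blobs, top
for n,I,c,r in(("top",T,(204,262),55),("scene",S,(391,322),75)):
    g=cv2.cvtColor(I,cv2.COLOR_BGR2HSV)[...,2]; m=(g<75).astype(np.uint8)
    k=np.zeros_like(m);cv2.circle(k,c,20 if n=="top" else 16,1,-1)
    q=cv2.morphologyEx(m*k,cv2.MORPH_OPEN,np.ones((5,5)));nn,l,s,ce=cv2.connectedComponentsWithStats(q);print(n,"hub",s[1:],ce[1:])
crop=cv2.resize(np.hstack([T[190:340,130:280],S[260:410,315:465]]),None,fx=2.6,fy=2.6,interpolation=cv2.INTER_CUBIC)
cv2.imwrite("pics/crop.png",crop)
E
```

```text
blue [429.85217391 283.02608696] [423 278  14  12 115] [196.04635762 299.82781457] [189 293  15  14 151] [0.44829682 0.16540479 0.1886839 ] 2.6503452137091426
orange [381.11206897 377.36206897] [376 370  10  15 116] [166.50980392 226.60784314] [160 220  13  13 102] [0.57746708 0.23299938 0.11302169] 2.2869446362403747
top hub [[193 252  31  30 563]] [[207.38010657 264.28596803]]
scene hub [[379 311  24  25 460]] [[390.40869565 322.4326087 ]]
```

View pics/crop.png

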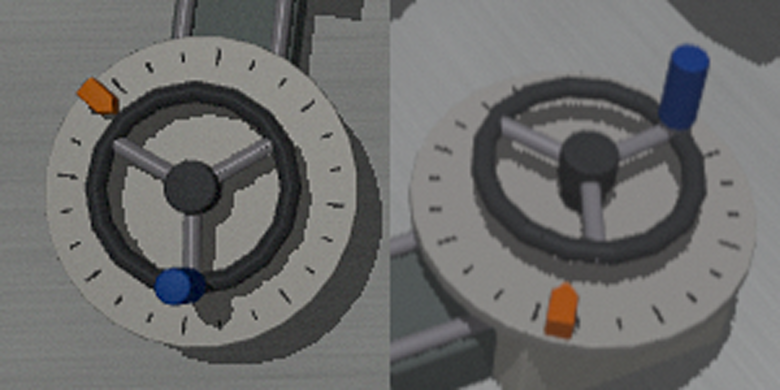

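The crop shows both views sharply. Hub-top disc centres are at (203.5,261.9) in top and (391.2,317.3) in scene. Handle-top centres are at about (196.5,300.2) and (430.4,280.8).

Run:
```python
from h import *
hub,e=tri((391.2,317.3),(203.5,261.9));top,e2=tri((430.4,280.8),(196.3,300.2));print(hub,e,top,e2)
zc=(hub[2]+23.5e-3+top[2]-27.5e-3)/2
print("z centre est",hub[2]+.0235,top[2]-.0275)
hubz=zc-.0235
H=(plane("top",(203.5,261.9),hubz)+plane("scene",(391.2,317.3),hubz))/2
B=(plane("top",(196.3,300.2),zc+.0275)+plane("scene",(430.4,280.8),zc+.0275))/2
# marker top z=zc-.05; blob mean roughly at 5mm lower in scene
M=(plane("top",(166.8,226.6),zc-.053)+plane("scene",(381.1,377.4),zc-.055))/2
for n,p in(("H",H),("B",B),("M",M)):
    d=p-H;print(n,p,np.hypot(*d[:2]),np.degrees(np.arctan2(d[1],d[0])))
o=env.observe()["position"]
print("delta to above B mm",(np.r_[B[:2],zc]-o)*1000)
R,_=tri((308,182),(399,277));print("red",R)
```

```text
[0.51268721 0.16247079 0.13974361] 2.7844643520442496 [0.44753363 0.16443361 0.19242343] 2.1633135621120942
z centre est 0.16324361112704724 0.1649234317893087
H [0.51294326 0.16270216 0.14058352] 0.0 0.0
B [0.44726702 0.16428566 0.19158352] 0.06569532102810036 178.61882303319015
M [0.57668777 0.23201382 0.11008352] 0.09416724912884016 47.395890845434174
delta to above B mm [305.45478338 695.4398891  -88.69330736]
red [ 0.48093249 -0.16760812  0.17860549]
```

Emit:
arm_command(steps=[{"delta_pos":[0,0,25],"dr":[0,0,0]},{"delta_pos":[0,0,25],"dr":[0,0,0]},{"delta_pos":[17,38,0],"dr":[0,0,0]},{"delta_pos":[17,38,0],"dr":[0,0,0]},{"delta_pos":[17,38,0],"dr":[0,0,0]},{"delta_pos":[17,38,0],"dr":[0,0,0]},{"delta_pos":[17,38,0],"dr":[0,0,0]},{"delta_pos":[17,38,0],"dr":[0,0,0]},{"delta_pos":[17,38,0],"dr":[0,0,0]},{"delta_pos":[17,38,0],"dr":[0,0,0]},{"delta_pos":[17,38,0],"dr":[0,0,0]},{"delta_pos":[17,38,0],"dr":[0,0,0]},{"delta_pos":[17,38,0],"dr":[0,0,0]},{"delta_pos":[17,38,0],"dr":[0,0,0]},{"delta_pos":[17,38,0],"dr":[0,0,0]},{"delta_pos":[17,38,0],"dr":[0,0,0]},{"delta_pos":[17,38,0],"dr":[0,0,0]},{"delta_pos":[17,38,0],"dr":[0,0,0]},{"delta_pos":[17,38,0],"dr":[0,0,0]},{"delta_pos":[0,0,0],"dr":[0,0,0]}], grip=1, squeeze=25)

```text
time_s: 2.1
position: [0.4315, 0.118, 0.3027]
tool_rot: [[0.263, -0.965, -0.001], [-0.965, -0.263, 0.001], [-0.001, 0.001, -1.0]]
ft_force: [-0.3, -0.4, -0.0]
grip_width: 0.0855
```

Emit:
arm_command(steps=[{"delta_pos":[8,23,0],"dr":[0,0,0]},{"delta_pos":[8,23,0],"dr":[0,0,0]},{"delta_pos":[0,0,0],"dr":[0,0,0]},{"delta_pos":[0,0,-20],"dr":[0,0,0]},{"delta_pos":[0,0,-20],"dr":[0,0,0]},{"delta_pos":[0,0,-20],"dr":[0,0,0]},{"delta_pos":[0,0,-20],"dr":[0,0,0]},{"delta_pos":[0,0,-20],"dr":[0,0,0]},{"delta_pos":[0,0,-17],"dr":[0,0,0]},{"delta_pos":[0,0,-16],"dr":[0,0,0]},{"delta_pos":[0,0,0],"dr":[0,0,0]},{"delta_pos":[0,0,0],"dr":[0,0,0]}])

```text
time_s: 3.3
position: [0.4468, 0.1599, 0.1708]
tool_rot: [[0.257, -0.966, -0.0], [-0.966, -0.257, -0.0], [0.0, 0.0, -1.0]]
ft_force: [0.4, 0.1, 1.0]
grip_width: 0.0854
```

Emit:
arm_command(steps=[{"delta_pos":[0,0,0],"dr":[0,0,0]},{"delta_pos":[0,0,0],"dr":[0,0,0]},{"delta_pos":[0,0,0],"dr":[0,0,0]},{"delta_pos":[0,0,0],"dr":[0,0,0]},{"delta_pos":[0,0,0],"dr":[0,0,0]},{"delta_pos":[0,0,0],"dr":[0,0,0]},{"delta_pos":[0,0,0],"dr":[0,0,0]},{"delta_pos":[0,0,0],"dr":[0,0,0]}], grip=0, squeeze=25)

```text
time_s: 4.1
position: [0.4468, 0.1608, 0.1707]
tool_rot: [[0.258, -0.966, 0.0], [-0.966, -0.258, 0.0], [-0.0, -0.001, -1.0]]
ft_force: [-1.9, 1.9, 6.3]
grip_width: 0.0235
```

```bash
cat > arc.py <<'E'
import sys,numpy as np
cx,cy,x0,y0,r,a1,n=map(float,sys.argv[1:])
a0=np.degrees(np.arctan2(y0-cy,x0-cx))%360; t=np.radians(np.linspace(a0,a1,int(n)+1))
P=np.c_[cx+r*np.cos(t),cy+r*np.sin(t)];P[0]=x0,y0
Q=np.round((P-P[0])*2)/2
print(a0,np.hypot(x0-cx,y0-cy)); print(np.diff(Q,axis=0).tolist())
E
python3 arc.py 512.9 162.7 446.8 160.8 65.3 115 10
```

```text
181.64647524995098 66.12730147223607
[[1.0, 7.5], [1.0, 7.5], [2.0, 7.5], [3.0, 7.0], [3.5, 6.5], [4.5, 6.5], [5.0, 5.5], [5.5, 5.0], [6.5, 4.5], [6.5, 3.5]]
```

Emit:
arm_command(steps=[{"delta_pos":[1,7.5,0],"dr":[0,0,0]},{"delta_pos":[1,7.5,0],"dr":[0,0,0]},{"delta_pos":[2,7.5,0],"dr":[0,0,0]},{"delta_pos":[3,7,0],"dr":[0,0,0]},{"delta_pos":[0,0,0],"dr":[0,0,0]}])

```text
time_s: 4.6
position: [0.4529, 0.1912, 0.1707]
tool_rot: [[0.259, -0.966, -0.002], [-0.966, -0.259, 0.001], [-0.002, 0.002, -1.0]]
ft_force: [-7.0, 5.6, 8.5]
grip_width: 0.0233
```

Emit:
arm_command(steps=[{"delta_pos":[3.5,6.5,0],"dr":[0,0,0]},{"delta_pos":[4.5,6.5,0],"dr":[0,0,0]},{"delta_pos":[5,5.5,0],"dr":[0,0,0]},{"delta_pos":[5.5,5,0],"dr":[0,0,0]},{"delta_pos":[6.5,4.5,0],"dr":[0,0,0]},{"delta_pos":[6.5,3.5,0],"dr":[0,0,0]},{"delta_pos":[0,0,0],"dr":[0,0,0]}])

```text
time_s: 5.3
position: [0.4854, 0.2232, 0.1707]
tool_rot: [[0.258, -0.966, 0.0], [-0.966, -0.258, 0.003], [-0.003, -0.001, -1.0]]
ft_force: [-1.6, 8.5, 5.2]
grip_width: 0.0233
```

Run:
```python
from h import *
S,T=env.get_image("scene"),env.get_image("top")
cv2.imwrite("pics/mid.png",np.hstack([S[240:420,300:480],T[170:350,110:290]]).repeat(2,0).repeat(2,1))
o=env.observe();print(o["position"],o["ft_force"])
```

```text
[0.48543127 0.22315231 0.17077605] [-0.65884982  9.21737865  3.47905462]
```

View pics/mid.png

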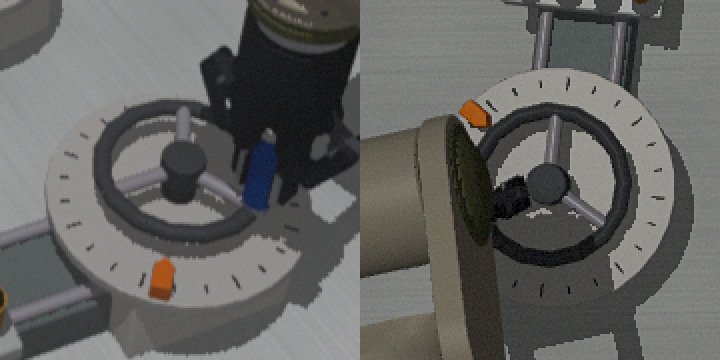

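Scene view shows the handle gripped and turning with the wheel. The marker is at crop (163,280) and the handle at (260,177). I'll continue the arc, stopping just short.

```bash
python3 arc.py 512.9 162.7 485.4 223.2 66 50 9
```

```text
114.44395478041653 66.45675285477014
[[8.0, 2.5], [8.0, 2.0], [8.0, 1.0], [8.5, 0.0], [8.0, -1.5], [8.0, -2.0], [7.5, -3.0], [7.5, -4.0], [6.5, -5.0]]
```

Emit:
arm_command(steps=[{"delta_pos":[8,2.5,0],"dr":[0,0,0]},{"delta_pos":[8,2,0],"dr":[0,0,0]},{"delta_pos":[8,1,0],"dr":[0,0,0]},{"delta_pos":[8.5,0,0],"dr":[0,0,0]},{"delta_pos":[8,-1.5,0],"dr":[0,0,0]},{"delta_pos":[8,-2,0],"dr":[0,0,0]},{"delta_pos":[7.5,-3,0],"dr":[0,0,0]},{"delta_pos":[7.5,-4,0],"dr":[0,0,0]},{"delta_pos":[6.5,-5,0],"dr":[0,0,0]},{"delta_pos":[0,0,0],"dr":[0,0,0]},{"delta_pos":[0,0,0],"dr":[0,0,0]}])

```text
time_s: 6.5
position: [0.5565, 0.2111, 0.1708]
tool_rot: [[0.257, -0.966, 0.003], [-0.966, -0.257, -0.001], [0.001, -0.003, -1.0]]
ft_force: [4.2, -0.4, 4.6]
grip_width: 0.0232
```

Run:
```python
from h import *
S,T=env.get_image("scene"),env.get_image("top")
cv2.imwrite("pics/s2.png",S);cv2.imwrite("pics/t2.png",T)
cv2.imwrite("pics/end.png",cv2.resize(np.hstack([S[270:420,310:460],T[180:330,130:280]]),None,fx=2.6,fy=2.6,interpolation=cv2.INTER_CUBIC))
o=env.observe();print(o["position"],o["ft_force"])
```

```text
[0.55616103 0.2113288  0.1707963 ] [3.87822371 0.16458095 4.89015617]
```

View pics/end.png

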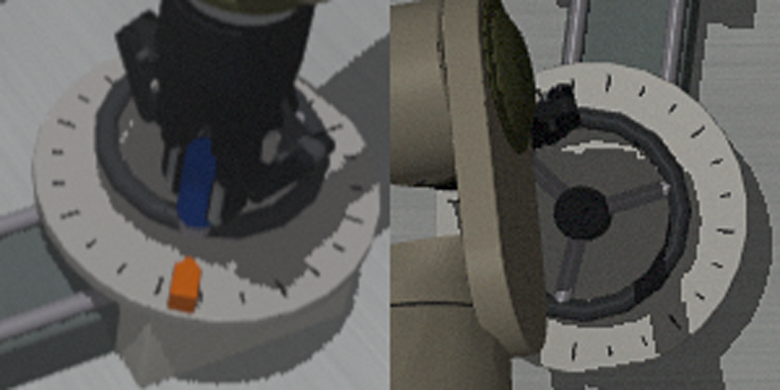

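Run:
```python
from h import *
zc=.1641
H1=plane("top",(203.5,261.9),zc-.0235);H2=plane("scene",(391.2,317.3),zc-.0235)
H=(H1+H2)/2
S=cv2.imread("pics/s2.png");T=cv2.imread("pics/top0.png");S0=cv2.imread("pics/scene0.png")
def A(p,h=H): d=(p-h)[:2];return np.degrees(np.arctan2(d[1],d[0])).round(1),(np.hypot(*d)*1e3).round(1)
print(H1,H2)
b,s=blob(S,"orange");bt,_=blob(T,"orange")
print("marker scene",b,A(plane("scene",b,zc-.055),H2),"top",A(plane("top",bt,zc-.053),H1))
h=cv2.cvtColor(S,cv2.COLOR_BGR2HSV);m=cv2.inRange(h,(105,120,40),(130,255,255));m[:300]=0;m[370:]=0;m[:,:360]=0;m[:,405:]=0
ys,xs=np.nonzero(m)
for y in range(ys.min(),ys.max()+1,2): print(y,xs[ys==y].min(),xs[ys==y].max(),end="; ")
print()
# where a handle at each angle would appear, bottom & top, in scene
for a in(44,46,48,50):
    P=H+.065*np.r_[np.cos(np.radians(a)),np.sin(np.radians(a)),0]
    print(a,[np.round(proj("scene",np.r_[P[:2],zc+d]),1) for d in(-.0275,0,.0275)])
for uv in((130+(665-390)/2.6,180+188/2.6),(130+(565-390)/2.6,180+295/2.6)):
    print("spoke",A(plane("top",uv,zc-.037)))
```

```text
[0.51155611 0.16319785 0.1406    ] [0.51433925 0.16221405 0.1406    ]
marker scene [381.13114754 377.40163934] (np.float64(47.6), np.float64(92.3)) top (np.float64(47.4), np.float64(96.4))
323 385 390; 325 383 390; 327 382 390; 329 381 391; 331 381 392; 333 380 392; 335 380 392; 337 380 392; 339 380 391; 341 379 390; 343 379 390; 345 379 389; 347 378 389; 349 378 389; 351 378 388; 353 379 388; 355 381 389; 
44 [array([383.8, 350.9]), array([385.8, 339.4]), array([387.9, 327.3])]
46 [array([385.3, 351.2]), array([387.3, 339.7]), array([389.4, 327.7])]
48 [array([386.8, 351.5]), array([388.8, 340. ]), array([391., 328.])]
50 [array([388.3, 351.8]), array([390.4, 340.3]), array([392.6, 328.3])]
spoke (np.float64(-73.8), np.float64(55.3))
spoke (np.float64(166.4), np.float64(56.8))
```

The rough readings put the handle at 46–48° (TCP 48.2, spokes 46.3) and the marker at 47.5°. I'll release, back off and measure with a clear view.

Emit:
arm_command(steps=[{"delta_pos":[0,0,0],"dr":[0,0,0]},{"delta_pos":[0,0,0],"dr":[0,0,0]},{"delta_pos":[0,0,0],"dr":[0,0,0]},{"delta_pos":[0,0,0],"dr":[0,0,0]},{"delta_pos":[0,0,0],"dr":[0,0,0]},{"delta_pos":[0,0,0],"dr":[0,0,0]},{"delta_pos":[0,0,20],"dr":[0,0,0]},{"delta_pos":[0,0,30],"dr":[0,0,0]},{"delta_pos":[0,0,40],"dr":[0,0,0]},{"delta_pos":[0,0,40],"dr":[0,0,0]},{"delta_pos":[0,0,30],"dr":[0,0,0]},{"delta_pos":[-22,-38,0],"dr":[0,0,0]},{"delta_pos":[-22,-38,0],"dr":[0,0,0]},{"delta_pos":[-22,-38,0],"dr":[0,0,0]},{"delta_pos":[-22,-38,0],"dr":[0,0,0]},{"delta_pos":[-22,-38,0],"dr":[0,0,0]},{"delta_pos":[-22,-38,0],"dr":[0,0,0]},{"delta_pos":[0,0,0],"dr":[0,0,0]},{"delta_pos":[0,0,0],"dr":[0,0,0]}], grip=1)

```text
time_s: 8.5
position: [0.4232, -0.0168, 0.3306]
tool_rot: [[0.256, -0.967, 0.001], [-0.967, -0.256, 0.0], [0.0, -0.001, -1.0]]
ft_force: [-0.3, 0.3, -0.7]
grip_width: 0.0853
```

Run:
```python
from h import *
S,T=env.get_image("scene"),env.get_image("top")
cv2.imwrite("pics/s3.png",S);cv2.imwrite("pics/t3.png",T)
cv2.imwrite("pics/end3.png",cv2.resize(np.hstack([S[270:420,310:460],T[180:330,130:280]]),None,fx=2.6,fy=2.6,interpolation=cv2.INTER_CUBIC))
for n in("blue","orange"):
    a,sa=blob(S,n);b,sb=blob(T,n);print(n,a,sa,b,sb,*tri(a,b))
zc=.1641;S0,T0=[cv2.imread(f"pics/{n}0.png") for n in("scene","top")]
H1=plane("top",(203.5,261.9),zc-.0235);H2=plane("scene",(391.2,317.3),zc-.0235)
def A(p,h): d=(p-h)[:2];return np.degrees(np.arctan2(d[1],d[0])).round(1),(np.hypot(*d)*1e3).round(1)
h=lambda I:cv2.moments(cv2.inRange(cv2.cvtColor(I,cv2.COLOR_BGR2HSV)[265:375,340:460],(105,120,30),(130,255,255)),True)
for I in(S0,S):
    m=h(I);c=(340+m["m10"]/m["m00"],265+m["m01"]/m["m00"]);print("scene blue whole",m["m00"],c,A(plane("scene",c,zc+.002),H2))
```

```text
blue [389.51315789 329.53947368] [382 324  16  14 152] [168.05       232.99285714] [162 227  13  13 140] [0.55780627 0.21168786 0.18951523] 2.343844745128207
orange [381.1779661  377.19491525] [376 370  11  15 118] [164.67346939 224.02040816] [160 220  13   8  49] [0.58073694 0.23535551 0.11893057] 0.6052132692412303
scene blue whole 407.0 (427.5257985257985, 293.0) (np.float64(177.7), np.float64(64.8))
scene blue whole 493.0 (387.6653144016227, 339.36713995943205) (np.float64(47.6), np.float64(65.2))
```

View pics/end3.png

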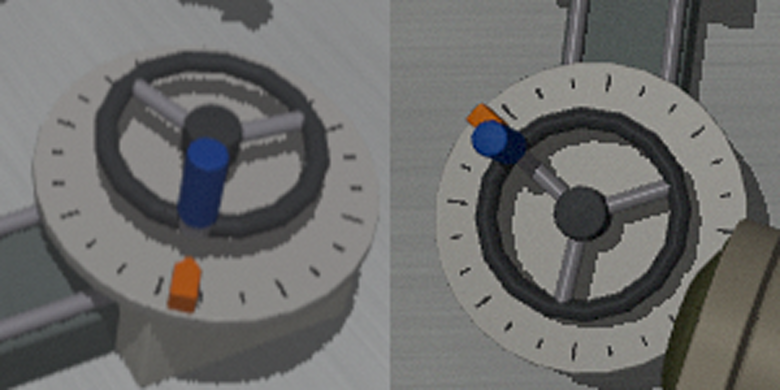

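The handle now stands in line with the marker. Scene gives handle and marker both 47.6°, and the two-view triangulation gives the handle 47.5°. I'll check the red wheel and hand in.

Run:
```python
from h import *
for n in("s3","scene0"):
    I=cv2.imread(f"pics/{n}.png")[165:215,290:330];m=cv2.moments(cv2.inRange(cv2.cvtColor(I,cv2.COLOR_BGR2HSV),(0,150,60),(6,255,255)),True);print(n,m["m00"],m["m10"]/m["m00"]+290,m["m01"]/m["m00"]+165)
print(env.observe()["time_s"],env.close_job())
```

```text
s3 252.0 307.5238095238095 187.49603174603175
scene0 251.0 307.46613545816734 187.45019920318725
the job is handed in; nothing more can be done
8.6 None
```

I gripped the blue handle from above and cranked it about 130° clockwise, from roughly 178° to 47.5°. Then I let go, backed the arm well clear and handed the job in at 8.6 s.

- **Alignment:** After release, the scene view put both handle and marker at 47.6° from the hub. Triangulating both views put the handle at 47.5°, and the top view before cranking had the marker at 47.4°.
- **Red wheel:** Its handle has not moved, to within 0.1 px in the scene view.
- **Forces:** The wrist readings were 11 N or less wherever I checked them.
- **Disagreements:**
  - Rough readings while still gripped, with the fingers partly hiding the handle, ranged from about 45° to 48°; the clear view after release settled it.
  - The marker's radius from the top view came out at 96 mm, against 92 mm given. That does not affect its direction.

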